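# Hang the lift-off door on the pump enclosure

### The arm

A 6-joint arm with a two-finger parallel gripper is mounted at the origin on the work surface. World frame = base frame: x ahead of the robot, y to its left, z up, the work surface at z = 0. Lengths are in m, angles in rad, forces in N, time in s.
With the tool pointing down it reaches from about 0.35 to 0.775 m from the base axis. Payload 5.5 kg.
Tool frame: the origin (TCP) lies midway between the tips of the shut fingers; the grasp point (between the pads) lies 19 mm behind it; z points along the fingers, y is the line along which they close (so a half turn about z gives the same grasp; the last joint's range is limited). The gripper opens to 85 mm and grips with 20 to 120 N. Pads are 22 mm wide; open, the fingers measure 114 mm over their backs; the gripper's body (76 mm by 85 mm) begins 54 mm behind the grasp point. The pads swing forward as they close: fully open they stand 13 mm farther back than shut.
Start: joints at [0.974, 0.313, 0.046, 1.304, 0, 1.431], TCP at [0.254, 0.516, 0.231] pointing down, gripper open.
Joint ranges: [-2.76, 2.76], [-0.86, 1.69], [-1.03, 1.26], [-2.2, 2.34], [-1.47, 1.5], [-3.14, 3.14]. Speed limits (rad/s): [2.57, 2.57, 3.14, 3.14, 3.14, 3.14].

### API

Orientations are given as a unit quaternion [w, x, y, z].
In Python, from workcell import telemetry, imaging, env gives the robot as it stands. The module is installed in compiled form; this text tells all that it offers.
- The arm moves only by the tool step_arm, never from a script. Its argument "moves" is a list of rows, each a list of 3 entries, a list of its own where there are three numbers: the shift along the tool's x, y, z in mm, then the turn, a rotation vector about the tool's x, y, z in rad, then the finger opening in mm, from 0 to 85.4. A call has 1 to 8 rows; each row is the pose to reach, as a shift and turn from the pose commanded when the call began, along the tool's axes at that moment; what a row does not reach only later rows make up. A row lasts 1/12 s, in which the tool goes at most 41.7 mm and 7.16 degrees, less where a joint would pass 70% of its speed; a pose out of reach is approached as far as the arm can. A call with a gripper value outside its range is refused whole. The fingers move at their own pace and stop on an object; "grip_force" is the grip in N (left out, the last holds). Time passes only in rows, so rows that repeat a pose let the fingers close. It gives the time, the measured TCP pose, the force, the opening and the grip force at its end, in the units of the state.
- telemetry.get_state(): the state, without advancing time (a new reading comes with each control period).
- imaging.read_camera(name): name is "scene" or "top" or "wrist"; returns the picture (420x560x3 uint8, red, green, blue); there is no depth.
- imaging.camera_params(name): a dict with "camera_matrix" (3x3 intrinsics, pixels), "pose" (4x4, takes a point from camera to world coordinates). Camera axes: x right, y up, looking along -z (the intrinsics and any distortion apply to the point x, -y, -z); pixel columns grow to the right and rows downward; lengths in m; the calibration is good to about 2 mm. A picture is of the moment at which its call begins: read the wrist's pose just before it. camera_params takes no time and is no camera call; for the wrist camera it gives the pose at the moment of the call.
- env.hand_in(): hands the job in; it is judged then, once.
The state is a dict: "clock": time; "joint_pos": joint angles; "qvel": joint speeds; "tau": joint torques, N m; "tcp_pos": TCP position; "orientation": TCP orientation; "wrist_force": force on the tool from outside, world axes, zero at the start; "ft_torque": the same for the moment, N m; "finger_gap": finger opening in m; "grip_force": force on a finger pad.
Only numpy, scipy, OpenCV 4.12 (cv2) and the standard library are available. Lean on these libraries where they do the work, as an engineer would, in place of code of your own. Each camera call takes 0.05 s, during which the arm holds its last target. There are 200 camera calls.

### The job

Put the aluminium lift-off door back on the blue pump enclosure: lift it out of its stand by its red grip, hold it standing open, square to the enclosure's front, and lower it gently until both hinge sockets are fully home on the two brass pintles; then swing it shut flat against the frame and let go. The hinge strip may have been set anywhere along its slots, so feel for the pintles rather than forcing the door down, and leave the grey cover in its stand and the other things on the table where they are.

Things in the scene. Friction and masses are not known exactly. Their poses are not given: they have to be found in the camera images.
- door_grip (a point): Centre of the red grip of the loose aluminium door, the place to hold it: a flat tab 52 mm long (along x), 12 thick (y), 45 tall on the panel's top edge, reaching 20 mm above this point. Axes: x along the door from hinge side to free edge, y through its thickness, z up. The hinge axis is at x = -60 mm from here; the panel spans x = -46 to +92 mm.
- door_axis (a point): Point on the door's hinge axis at the lower face of its lower socket, 60 mm from door_grip towards the hinge side and 139 mm below it; same axes. The two steel sockets are upright tubes on one axis, bore 13 mm, outside 21 mm, 20 mm tall, open at both ends; the upper one's lower face is 74 mm above this point.
- door: The loose door, 0.2 to 0.4 kg; panel 138 wide x 8 thick x 130 mm tall, top edge 25 mm below door_grip. Origin on its hinge axis at the height of the panel's lower edge (16 mm under door_axis), same axes. It starts upright in its grey stand.
- stand: Fixed grey slotted stand that holds the door at the start; origin on the table under its middle. The slot runs along its y, 13 mm wide, floor 10 mm above the table, cheeks to 50 mm above the table: the panel lifts straight up out of it.
- cover: Grey cover with a black grip in a second stand of the same kind, same size as the door but without sockets, to be left alone; origin at its lower edge, 83 mm from the panel's middle; x along the panel, z up.
- hinge_mid (a point): Fixed point of the enclosure: where the pintle axis is when the hinge strip sits in the middle of its slots, at the lower pintle's shoulder, 36 mm above the table. x along the enclosure's front, y from the front inwards, z up. The strip with both pintles is clamped anywhere from -24 to +24 mm along x from here: not measured, but it can be seen and felt; exact in y; it does not yield.
- shoulder_top (a point): Like hinge_mid, but at the upper pintle's shoulder, 74 mm higher; its bracket reaches 8 mm below and 10 mm around the axis, so the lower socket must come in under it, from the front or the +x side, both free of obstacles. Brass pintles: 10 mm thick, 18 tall, 1 mm chamfer. Tips meet sockets with door_axis 18 mm above hinge_mid; home, sockets on shoulders, is level with it.
- enclosure: Blue pump enclosure, fixed, 145 mm tall; origin on the table 36 mm under hinge_mid, same axes; spans x = -210 to +40, y = +6 to +210 mm. The open door points along -y; shut, along -x: a clockwise quarter turn seen from above, to lie against the frame (face at y = +6 mm). The hinge turns freely with a little friction; the door stays where left.
- jar: The amber jar, lying or standing loose on the table, to be left alone; origin at its underside.
- beaker: The clear beaker, lying or standing loose on the table, to be left alone; origin at its underside.
- screwdriver: The screwdriver, lying or standing loose on the table, to be left alone; origin at its underside.
- wrench: The wrench, lying or standing loose on the table, to be left alone; origin at its underside.
Mind the look-alikes: they are no part of the job. There is more than one size of the door; the job needs the smaller.

How it is judged:
On the way:
1. the door hangs on both pintles, fully home, while it still stands open by more than 40 degrees (horizontal distance between door_axis and hinge_mid below 0.03 m and y of door_axis in the frame of hinge_mid between -0.005 and 0.005 m and z of door_axis in the frame of hinge_mid between -0.004 and 0.004 m and angle between door_grip's own z axis and vertical below 0.08 rad and angle between the x axis of door_grip and the x axis of hinge_mid, either way round above 0.7 rad), for 0.2 s.
At the end, for the whole second after the job is handed in: The door hangs fully home on both pintles (door_axis within 4 mm of the height of hinge_mid, within 30 mm of it in plan and within 5 mm of it in y), upright within 0.08 rad, and is shut: its x axis within 0.10 rad of the front, on the opening's side; released and at rest (horizontal distance between door_axis and hinge_mid below 0.03 m and y of door_axis in the frame of hinge_mid between -0.005 and 0.005 m and z of door_axis in the frame of hinge_mid between -0.004 and 0.004 m and angle between door_grip's own z axis and vertical below 0.08 rad and angle between the x axis of door_grip and the x axis of hinge_mid, either way round below 0.1 rad and x of door_grip in the frame of hinge_mid below -0.03 m); the robot touches nothing.
It fails at once if the door pressed or struck against the enclosure, pintles or hinge strip with more than 30 N (contact force between door and enclosure above 30 N).
It fails at once if the grey cover moved by more than 20 mm (distance of cover from where it was at the start of the episode above 0.02 m).
It fails at once if another thing on the table moved by more than 30 mm (distance of any of jar, beaker, screwdriver, wrench from where it was at the start of the episode above 0.03 m).
It also fails if it takes over 72 s, if anything falls off the work surface, if the arm or the gripper's body presses on something with over 40 N, if the wrist force passes 120 N, or if a joint passes its speed limit or range.

## Working session

There is one attempt and no reset: what is moved stays moved. The work goes in short steps, Python scripts to look and compute and a tool call to move; the robot and the scene stay as the last step left them, time stands still between calls to the robot, and variables do not carry over. Pictures are saved under pics/ and viewed, at most 10 in all, crops included, and the job is handed in when it is done.

Besides the shell and the picture viewer there is one more tool, called after ">>>" by a JSON object that holds its "fn" and its "kwargs", one argument or row to a line. step_arm: Moves the arm, as the interface text tells. Its arguments: {"type":"object","properties":{"moves":{"type":"array"},"grip_force":{"type":"number"}},"required":["moves"]}

```bash
mkdir -p pics
cat > h.py <<'E'
import numpy as np, cv2
from workcell import telemetry, imaging, env
def shot(name,fn):
    p=imaging.camera_params(name); im=imaging.read_camera(name)
    cv2.imwrite('pics/'+fn,im[:,:,::-1]); np.savez('pics/'+fn+'.npz',im=im,K=p['camera_matrix'],P=p['pose'],d=np.array(p.get('distortion',p.get('dist',[0.]))))
    return im,p
def load(fn):
    z=np.load('pics/'+fn+'.npz'); return z['im'],{'camera_matrix':z['K'],'pose':z['P']}
def ray(p,u,v):
    a=np.linalg.solve(np.array(p['camera_matrix']),[u,v,1]); P=np.array(p['pose'])
    return P[:3,3],P[:3,:3]@[a[0],-a[1],-a[2]]
def onz(p,u,v,z):
    o,d=ray(p,u,v); return o+d*(z-o[2])/d[2]
def proj(p,X):
    P=np.array(p['pose']); c=P[:3,:3].T@(np.array(X)-P[:3,3]); q=np.array(p['camera_matrix'])@[c[0],-c[1],-c[2]]; return q[:2]/q[2]
def two(p1,uv1,p2,uv2):
    A=[];b=[]
    for p,uv in((p1,uv1),(p2,uv2)):
        o,d=ray(p,*uv); d=d/np.linalg.norm(d); M=np.eye(3)-np.outer(d,d); A.append(M); b.append(M@o)
    return np.linalg.lstsq(np.vstack(A),np.hstack(b),rcond=None)[0]
E
python3 - <<'E'
from h import *
for n in('scene','top'):
    im,p=shot(n,n+'0.png'); print(n,p.keys(),np.round(p['camera_matrix'],1).tolist(),np.round(p['pose'],3).tolist())
print(telemetry.get_state())
E
```

```text
scene dict_keys(['camera_matrix', 'pose']) [[409.8, 0.0, 279.7], [0.0, 409.8, 210.1], [0.0, 0.0, 1.0]] [[0.505, -0.658, 0.559, 1.1], [0.863, 0.387, -0.324, -0.492], [-0.003, 0.646, 0.764, 0.868], [0.0, 0.0, 0.0, 1.0]]
top dict_keys(['camera_matrix', 'pose']) [[478.5, 0.0, 281.4], [0.0, 478.5, 209.7], [0.0, 0.0, 1.0]] [[-0.007, 0.988, -0.153, 0.408], [-1.0, -0.009, -0.016, -0.173], [-0.017, 0.153, 0.988, 1.028], [0.0, 0.0, 0.0, 1.0]]
{'clock': 0.1, 'joint_pos': array([9.74412038e-01, 3.13968119e-01, 4.51049324e-02, 1.30361286e+00,
       1.07017965e-05, 1.43116021e+00]), 'qvel': array([ 0.00039439, -0.00218669,  0.00273824,  0.00125883, -0.00031979,
       -0.00083549]), 'tau': array([ 2.71379613e-03, -4.81724918e+01,  2.99243885e+01,  1.27058389e-02,
       -9.04857075e-05,  5.88062207e-06]), 'tcp_pos': array([0.2533601 , 0.51566604, 0.23047874]), 'orientation': array([-3.07139534e-04,  2.26394050e-01,  9.74035435e-01, -7.81700177e-04]), 'wrist_force': array([ 0.40061551, -0.76395327,  0.41474327]), 'ft_torque': array([ 0.07134254,  0.00941275, -0.02990459]), 'grip_force': 0.0, 'finger_gap': 0.08546271179092496}
```

View pics/top0.png

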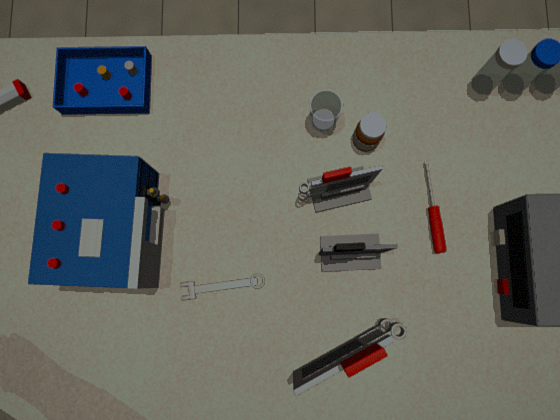

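View pics/scene0.png

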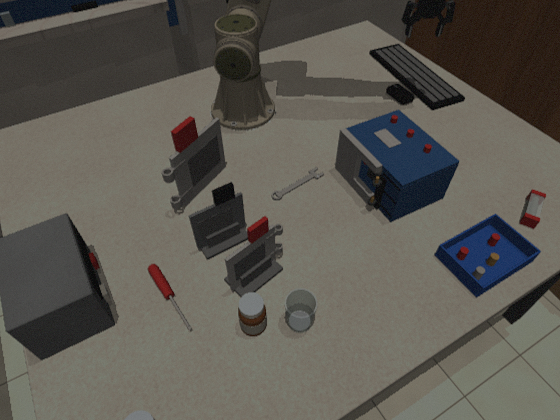

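The top view shows the small door (red grip near (337,173), sockets near (305,190)) with its sockets on the +y side. The cover's black grip is at (350,247), the brass pintles are near (157,196), and the large door lies lower, near (365,360). In the scene view the small grip is at (258,229) and the pintles at (378,185).

Run:
```python
from h import *
a,pt=load('top0.png'); s,ps=load('scene0.png')
def red(im):
    h=cv2.cvtColor(im,cv2.COLOR_RGB2HSV); m=(((h[...,0]<8)|(h[...,0]>172))&(h[...,1]>150)&(h[...,2]>70)).astype(np.uint8)
    c,_=cv2.findContours(m,cv2.RETR_EXTERNAL,cv2.CHAIN_APPROX_NONE); return [x for x in c if cv2.contourArea(x)>40]
for n,im in(('t',a),('s',s)):
    for c in red(im): print(n,np.round(cv2.boundingRect(c)),np.round(cv2.minAreaRect(c)[0],1),np.round(cv2.minAreaRect(c)[1:][0],1),cv2.minAreaRect(c)[2])
for uv in((337,173),(305,188)): print(onz(pt,*uv,0.185 if uv[0]>320 else .12))
# composite crops
def cr(im,x,y,w,h,f): return cv2.resize(im[y:y+h,x:x+w],None,fx=f,fy=f,interpolation=cv2.INTER_CUBIC)
W=np.zeros((600,800,3),np.uint8)
W[:300,:400]=cr(a,290,150,100,75,4);W[:300,400:]=cr(a,100,150,100,75,4)
W[300:,:400]=cr(s,215,210,100,75,4);W[300:,400:]=cr(s,325,140,100,75,4)
cv2.imwrite('pics/c1.png',W[:,:,::-1])
```

```text
t [344 348  43  29] [365.2 361.9] [10.3 44.9] 60.64224624633789
t [503 279   6  15] [505.5 286. ] [14.  5.] 90.0
t [ 47 258  10  10] [ 52.3 262.8] [8.5 9.2] 45.0
t [ 52 220  10  10] [ 56.2 224.7] [9. 9.] 14.03624439239502
t [429 206  17  47] [436.8 228.8] [47.1 11.3] 81.25383758544922
t [ 56 183  10  10] [ 60.5 187.5] [8.5 8.5] 45.0
t [323 167  29  12] [337.1 172.5] [ 6.3 28.2] 77.47119140625
t [119  87   9   9] [123.   90.5] [7.8 7.8] 45.0
t [74 84  9  8] [78. 87.] [7.1 7.1] 45.0
t [13 79 11 16] [18.1 86.7] [14.8  5.8] 63.43495178222656
s [148 264  24  34] [159.9 279.8] [34.8 10.3] 59.03623962402344
s [248 217  20  15] [257.  223.8] [ 4.3 21.9] 54.462318420410156
s [524 213  16   9] [531.8 217. ] [15.5  3.6] 19.983104705810547
s [171 117  23  17] [182.3 124.9] [ 4.7 25.3] 51.34019470214844
[ 0.60468109 -0.25997992  0.185     ]
[ 0.590802   -0.20427708  0.12      ]
```

View pics/c1.png

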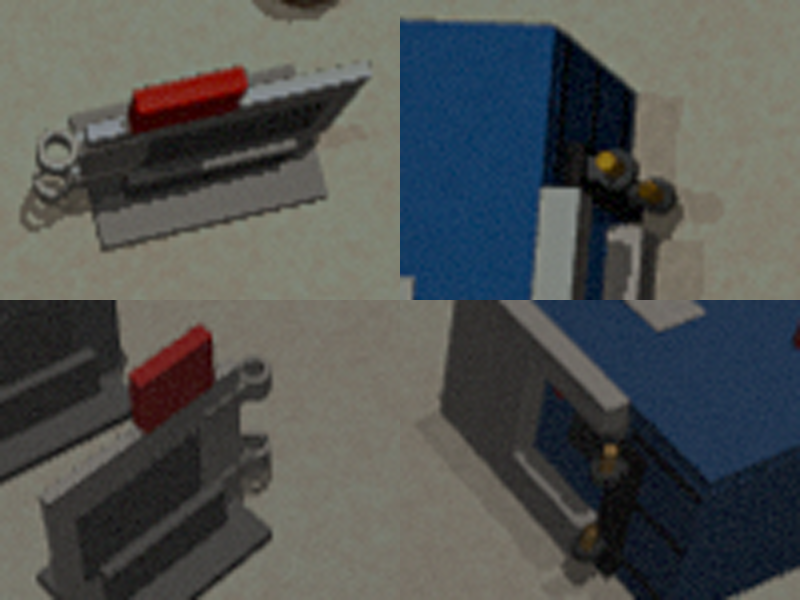

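The crops show four things:
- Grip top face, centred near (337,172) in the top view.
- Upper socket ring at (304,187).
- Upper pintle tip at (151.8,190) and lower tip at (162.5,197).
- In the scene view, the same tips at (377.8,177.5) and (372.5,198.8).

Run:
```python
from h import *
a,pt=load('top0.png'); s,ps=load('scene0.png')
g=[onz(pt,290+x/4,150+y/4,.185) for x,y in((133,100),(245,78))]; d=g[1]-g[0]
print('grip',g,np.linalg.norm(d),np.degrees(np.arctan2(d[1],d[0])))
print('grip2',two(pt,(337,172.2),ps,(258,217)))
print('sock',onz(pt,304,187,.12))
print('up',onz(pt,151.75,190,.128),two(pt,(151.75,190),ps,(377.75,177.5)))
print('lo',onz(pt,162.5,197,.054),two(pt,(162.5,197),ps,(372.5,198.75)))
# blue top face
h=cv2.cvtColor(a,cv2.COLOR_RGB2HSV); m=((h[...,0]>95)&(h[...,0]<125)&(h[...,1]>120)&(h[...,2]>75)).astype(np.uint8); m[:140]=0; m[:,175:]=0
m=cv2.morphologyEx(m,cv2.MORPH_CLOSE,np.ones((41,41)))
c=max(cv2.findContours(m,0,1)[0],key=cv2.contourArea); q=cv2.approxPolyDP(c,6,True)[:,0]; print(q.tolist())
w=np.array([onz(pt,*x,.145) for x in q]); print(w.round(4).tolist())
for i in range(len(w)): e=w[(i+1)%len(w)]-w[i]; print(np.linalg.norm(e).round(3),np.degrees(np.arctan2(e[1],e[0])).round(1))
```

```text
grip [array([ 0.60125247, -0.23518402,  0.185     ]), array([ 0.61087  , -0.2857617,  0.185    ])] 0.05148397283408306 -79.23353664492174
grip2 [ 0.6034235  -0.2578295   0.19825441]
sock [ 0.59279056 -0.20237332  0.12      ]
up [0.58818374 0.09075004 0.128     ] [0.5892124  0.09234822 0.12444401]
lo [0.58794985 0.08946273 0.054     ] [0.58993847 0.09242173 0.04418754]
[[43, 154], [28, 283], [126, 287], [138, 157]]
[[0.6572, 0.2978, 0.145], [0.4127, 0.3085, 0.145], [0.4042, 0.1268, 0.145], [0.6492, 0.1144, 0.145]]
0.245 177.5
0.182 -92.7
0.245 -2.9
0.184 87.5
```

```bash
cat >> h.py <<'E'
from scipy.spatial.transform import Rotation as Rn
def tool():
    st=telemetry.get_state(); q=st['orientation']; return st,st['tcp_pos'],Rn.from_quat([q[1],q[2],q[3],q[0]])
def Rdown(deg):  # tool z down, tool x at world angle deg
    t=np.radians(deg); x=np.array([np.cos(t),np.sin(t),0]); z=np.array([0,0,-1.]); return Rn.from_matrix(np.c_[x,np.cross(z,x),z])
def goto(xyz,deg):
    st,p,R=tool(); s=R.inv().apply(np.array(xyz)-p)*1000; r=(R.inv()*Rdown(deg)).as_rotvec()
    print('shift',s.round(1).tolist(),'turn',r.round(4).tolist(),'t',st['clock'])
E
python3 -c "
from h import *
goto((.590,-.25,.26),-79)"
```

```text
shift [-639.8, -538.8, -28.8] turn [-0.0006, -0.002, -2.2195] t 0.1
```

>>> {"fn": "step_arm", "kwargs": {
  "moves": [
    [[-640,-539,-29],[0,0,-2.22],70],
    [[-640,-539,-29],[0,0,-2.22],70],
    [[-640,-539,-29],[0,0,-2.22],70],
    [[-640,-539,-29],[0,0,-2.22],70],
    [[-640,-539,-29],[0,0,-2.22],70],
    [[-640,-539,-29],[0,0,-2.22],70],
    [[-640,-539,-29],[0,0,-2.22],70],
    [[-640,-539,-29],[0,0,-2.22],70]
  ]
}}

```text
clock: 0.77
tcp_pos: [0.3744, 0.2429, 0.2416]
orientation: [-0.0, -0.218, 0.976, -0.0]
wrist_force: [0.2, 0.0, -0.4]
finger_gap: 0.0696
grip_force: 0.0
```

```bash
python3 -c "
from h import *
goto((.590,-.25,.26),-79)"
```

```text
shift [14.4, -537.7, -18.4] turn [0.0002, -0.0002, -1.3237] t 0.7667
```

>>> {"fn": "step_arm", "kwargs": {
  "moves": [
    [[14,-538,-18],[0,0,-1.324],70],
    [[14,-538,-18],[0,0,-1.324],70],
    [[14,-538,-18],[0,0,-1.324],70],
    [[14,-538,-18],[0,0,-1.324],70],
    [[14,-538,-18],[0,0,-1.324],70],
    [[14,-538,-18],[0,0,-1.324],70],
    [[14,-538,-18],[0,0,-1.324],70],
    [[14,-538,-18],[0,0,-1.324],70]
  ]
}}

```text
clock: 1.43
tcp_pos: [0.4896, -0.0208, 0.2512]
orientation: [-0.0, -0.607, 0.795, 0.0]
wrist_force: [1.2, 1.2, 0.1]
finger_gap: 0.0699
grip_force: 0.0
```

```bash
python3 -c "
from h import *
goto((.590,-.25,.26),-79)"
```

```text
shift [194.5, -157.4, -8.9] turn [0.0005, 0.0003, -0.4593] t 1.4333
```

>>> {"fn": "step_arm", "kwargs": {
  "moves": [
    [[194,-157,-9],[0,0,-0.459],70],
    [[194,-157,-9],[0,0,-0.459],70],
    [[194,-157,-9],[0,0,-0.459],70],
    [[194,-157,-9],[0,0,-0.459],70],
    [[194,-157,-9],[0,0,-0.459],70],
    [[194,-157,-9],[0,0,-0.459],70],
    [[194,-157,-9],[0,0,-0.459],70],
    [[194,-157,-9],[0,0,-0.459],70]
  ]
}}

```text
clock: 2.1
tcp_pos: [0.5885, -0.2508, 0.2582]
orientation: [0.0, 0.769, -0.64, -0.001]
wrist_force: [-0.2, -0.0, -0.5]
finger_gap: 0.0699
grip_force: 0.0
```

Run:
```python
from h import *
st,p,R=tool(); print(p,R.as_matrix().round(3).tolist())
im,pw=shot('wrist','w1.png'); print(np.round(pw['camera_matrix'],1).tolist(),np.round(pw['pose'],4).tolist())
for X in((.606,-.2605,.185),(.593,-.2024,.12)): print(proj(pw,X))
```

```text
[ 0.58852461 -0.25076917  0.25819419] [[0.182, -0.983, -0.002], [-0.983, -0.182, 0.001], [-0.002, 0.002, -1.0]]
[[317.0, 0.0, 281.1], [0.0, 317.0, 205.9], [0.0, 0.0, 1.0]] [[-0.9833, 0.1734, 0.0551, 0.6027], [-0.1819, -0.9397, -0.2897, -0.3245], [0.0016, -0.2949, 0.9555, 0.4006], [0.0, 0.0, 0.0, 1.0]]
[259.57160147 200.27142425]
[267.4074319  241.03977106]
```

View pics/w1.png

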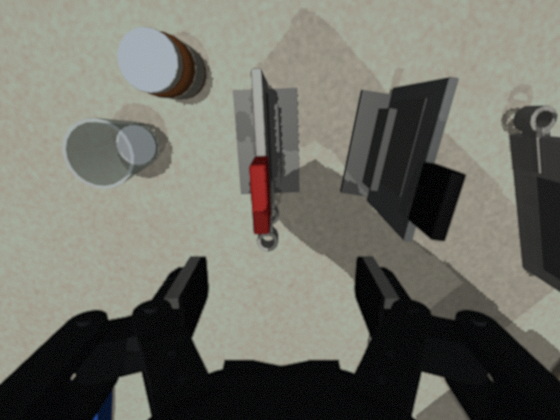

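The wrist view shows the red grip top face spanning about (258,157) to (262,233), with the upper socket at (267,241). Both match the top-camera estimate within a few mm.

Run:
```python
from h import *
im,p=load('w1.png')
h=cv2.cvtColor(im,cv2.COLOR_RGB2HSV); m=(((h[...,0]<8)|(h[...,0]>172))&(h[...,1]>150)&(h[...,2]>70)).astype(np.uint8); m[:140]=0;m[250:]=0
ys,xs=np.nonzero(m); print(xs.min(),xs.max(),ys.min(),ys.max())
for y in(162,180,200,220,230): r=xs[ys==y]; print(y,r.min(),r.max(),im[y,r.min():r.max()+1,0].tolist())
```

```text
250 268 163 233Traceback (most recent call last):
  File "<stdin>", line 5, in <module>
    return umr_minimum(a, axis, None, out, keepdims, initial, where)
ValueError: zero-size array to reduction operation minimum which has no identity
```

Run:
```python
from h import *
im,p=load('w1.png')
for y in(158,165,180,200,220,230): print(y,[(int(a),int(b)) for a,b in im[y,246:274,:2]])
for x in (259,): print([(i,int(im[i,x,0]),int(im[i,x,1])) for i in list(range(152,168))+list(range(226,240))])
```

```text
158 [(121, 120), (121, 121), (118, 119), (124, 123), (121, 122), (120, 119), (112, 110), (96, 84), (77, 52), (68, 25), (64, 13), (62, 13), (62, 11), (62, 9), (63, 11), (63, 8), (62, 9), (66, 16), (64, 12), (62, 13), (59, 9), (54, 18), (45, 22), (32, 29), (29, 31), (40, 39), (43, 44), (49, 50)]
165 [(119, 120), (116, 117), (115, 111), (112, 93), (105, 58), (111, 36), (110, 23), (112, 25), (114, 28), (115, 27), (115, 27), (116, 28), (116, 28), (117, 28), (121, 31), (121, 28), (122, 30), (118, 29), (102, 21), (84, 24), (58, 11), (48, 12), (39, 11), (35, 25), (25, 26), (33, 35), (41, 42), (48, 47)]
180 [(118, 117), (115, 116), (113, 113), (110, 91), (118, 59), (135, 35), (148, 37), (152, 41), (151, 39), (152, 39), (153, 39), (154, 43), (154, 44), (154, 42), (154, 42), (156, 45), (156, 44), (148, 40), (129, 33), (104, 24), (82, 13), (64, 15), (49, 15), (42, 22), (32, 26), (42, 42), (47, 47), (48, 49)]
200 [(164, 173), (165, 173), (163, 172), (160, 166), (142, 141), (128, 95), (131, 50), (144, 37), (149, 35), (151, 39), (153, 43), (152, 40), (152, 41), (153, 40), (152, 40), (153, 42), (153
[... 515 characters left out ...]
146), (120, 104), (99, 52), (103, 26), (106, 24), (108, 27), (107, 26), (107, 24), (107, 27), (108, 29), (106, 23), (107, 26), (105, 23), (105, 22), (105, 24), (97, 20), (80, 17), (71, 42), (74, 68), (88, 87), (80, 80), (59, 59)]
[(152, 162, 159), (153, 162, 161), (154, 154, 151), (155, 134, 125), (156, 95, 76), (157, 69, 32), (158, 62, 9), (159, 62, 4), (160, 65, 15), (161, 65, 14), (162, 65, 12), (163, 68, 14), (164, 92, 21), (165, 117, 28), (166, 138, 37), (167, 151, 41), (226, 108, 29), (227, 105, 23), (228, 108, 27), (229, 106, 24), (230, 107, 24), (231, 105, 20), (232, 104, 23), (233, 96, 31), (234, 80, 49), (235, 75, 69), (236, 82, 80), (237, 89, 89), (238, 101, 100), (239, 119, 119)]
```

Run:
```python
from h import *
im,p=load('w1.png')
A=onz(p,257,164.5,.185);B=onz(p,261,233.5,.185);d=A-B
print(A,B,np.linalg.norm(d),np.degrees(np.arctan2(d[1],d[0])),(A+B)/2)
print([ (onz(p,b,y,.185)-onz(p,a,y,.185)).round(4).tolist() for y,a,b in((180,250,265.5),(225,253.5,267.5))])
print('sock',onz(p,267,241,.12))
goto(((A+B)/2*[1,1,0]+[0,0,.150]),np.degrees(np.arctan2(d[1],d[0])))
```

```text
[ 0.61186267 -0.28531937  0.185     ] [ 0.60086876 -0.23572576  0.185     ] 0.050797562452607796 -77.50080457229423 [ 0.60636572 -0.26052257  0.185     ]
[[-0.0106, -0.002, 0.0], [-0.01, -0.0018, 0.0]]
sock [ 0.59339125 -0.20236992  0.12      ]
shift [14.9, -16.1, 108.8] turn [0.0018, 0.0021, -0.0339] t 2.15
```

>>> {"fn": "step_arm", "kwargs": {
  "moves": [
    [[15,-16,0],[0.002,0.002,-0.034],60],
    [[15,-16,30],[0.002,0.002,-0.034],50],
    [[15,-16,60],[0.002,0.002,-0.034],50],
    [[15,-16,90],[0.002,0.002,-0.034],50],
    [[15,-16,109],[0.002,0.002,-0.034],50],
    [[15,-16,109],[0.002,0.002,-0.034],50]
  ]
}}

```text
clock: 2.65
tcp_pos: [0.6037, -0.2564, 0.1466]
orientation: [0.0, 0.781, -0.624, -0.003]
wrist_force: [-0.7, 0.7, -0.6]
finger_gap: 0.0495
grip_force: 0.0
```

```bash
python3 -c "
from h import *
goto((.6064,-.2605,.150),-77.5)
print(tool()[0]['wrist_force'])"
```

```text
shift [4.6, -1.7, -3.4] turn [0.0046, 0.0045, 0.0038] t 2.65
[-0.65909452  0.68269206 -0.59454302]
```

>>> {"fn": "step_arm", "kwargs": {
  "moves": [
    [[4,-2,-3],[0.004,0.004,0.004],50],
    [[4,-2,-3],[0.004,0.004,0.004],50],
    [[4,-2,-3],[0.004,0.004,0.004],50]
  ]
}}

```text
clock: 2.9
tcp_pos: [0.6112, -0.2639, 0.1575]
orientation: [-0.001, 0.779, -0.627, 0.007]
wrist_force: [-0.2, -0.5, -0.1]
finger_gap: 0.0499
grip_force: 0.0
```

```bash
python3 -c "
from h import *
goto((.6064,-.2605,.150),-77.5)
print(tool()[0]['wrist_force'])"
```

```text
shift [-4.4, 4.1, 7.4] turn [-0.0096, -0.0092, -0.0016] t 2.9
[-0.21779819 -0.46807045 -0.14833746]
```

>>> {"fn": "step_arm", "kwargs": {
  "moves": [
    [[0,0,0],[0,0,0],50],
    [[0,0,0],[0,0,0],50],
    [[0,0,0],[0,0,0],50]
  ]
}}

```text
clock: 3.15
tcp_pos: [0.6101, -0.2638, 0.1554]
orientation: [-0.001, 0.779, -0.627, 0.005]
wrist_force: [-0.5, 0.2, 0.1]
finger_gap: 0.05
grip_force: 0.0
```

```bash
python3 -c "
from h import *
goto((.6064,-.2605,.150),-77.5)
print(tool()[0])"
```

```text
shift [-4.0, 3.0, 5.4] turn [-0.0071, -0.007, -0.0022] t 3.15
{'clock': 3.15, 'joint_pos': array([-5.28539423e-01,  5.07921470e-01,  1.53041444e-01,  1.20593595e+00,
       -2.94921664e-04, -2.31530883e+00]), 'qvel': array([-0.0028295 ,  0.00699903, -0.00878112, -0.00363338,  0.00058412,
       -0.001053  ]), 'tau': array([ 6.06507389e-02, -5.84128225e+01,  2.96511304e+01, -9.43322503e-02,
        1.68732993e-03,  3.20161171e-04]), 'tcp_pos': array([ 0.61013217, -0.26375186,  0.1554084 ]), 'orientation': array([-5.94326300e-04,  7.79187494e-01, -6.26771031e-01,  4.95683020e-03]), 'wrist_force': array([-0.4721116 ,  0.16576439,  0.06009513]), 'ft_torque': array([-0.04034705,  0.01650312, -0.00018804]), 'grip_force': 0.0, 'finger_gap': 0.04998386989337624}
```

>>> {"fn": "step_arm", "kwargs": {
  "moves": [
    [[0,0,0],[0,0,0],50],
    [[0,0,0],[0,0,0],50],
    [[0,0,0],[0,0,0],50],
    [[0,0,0],[0,0,0],50],
    [[0,0,0],[0,0,0],50],
    [[0,0,0],[0,0,0],50]
  ]
}}

```text
clock: 3.65
tcp_pos: [0.6097, -0.2635, 0.1543]
orientation: [-0.0, 0.779, -0.627, 0.004]
wrist_force: [0.4, 0.0, -0.0]
finger_gap: 0.0499
grip_force: 0.0
```

```bash
python3 -c "
from h import *
goto((.6064,-.2605,.150),-77.5)"
```

```text
shift [-3.7, 2.6, 4.3] turn [-0.0059, -0.0058, -0.0021] t 3.65
```

>>> {"fn": "step_arm", "kwargs": {
  "moves": [
    [[-3.5,2.5,3.5],[-0.006,-0.006,-0.002],50],
    [[-3.5,2.5,3.5],[-0.006,-0.006,-0.002],50],
    [[-3.5,2.5,3.5],[-0.006,-0.006,-0.002],50],
    [[-3.5,2.5,3.5],[-0.006,-0.006,-0.002],50],
    [[-3.5,2.5,3.5],[-0.006,-0.006,-0.002],50]
  ]
}}

```text
clock: 4.07
tcp_pos: [0.6066, -0.2607, 0.1509]
orientation: [-0.0, 0.78, -0.626, 0.0]
wrist_force: [-0.3, -0.4, 0.8]
finger_gap: 0.0499
grip_force: 0.0
```

>>> {"fn": "step_arm", "kwargs": {
  "grip_force": 60,
  "moves": [
    [[0,0,0],[0,0,0],25],
    [[0,0,0],[0,0,0],10],
    [[0,0,0],[0,0,0],5],
    [[0,0,0],[0,0,0],5],
    [[0,0,0],[0,0,0],5],
    [[0,0,0],[0,0,0],5]
  ]
}}

```text
clock: 4.57
tcp_pos: [0.6067, -0.2606, 0.1511]
orientation: [-0.0, 0.78, -0.626, 0.0]
wrist_force: [-0.2, 0.7, 0.4]
finger_gap: 0.0112
grip_force: 58.9
```

```bash
python3 -c "
from h import *
goto((.6064,-.2605,.150),-77.5); s=tool()[0]; print(s['wrist_force'],s['ft_torque'])"
```

```text
shift [-0.2, 0.3, 1.1] turn [-0.0003, -0.0001, -0.0001] t 4.5667
[-0.15138798  0.73633344  0.43302052] [0.09803417 0.02056319 0.0013604 ]
```

>>> {"fn": "step_arm", "kwargs": {
  "moves": [
    [[0,0,-8],[0,0,0],5],
    [[0,0,-18],[0,0,0],5],
    [[0,0,-28],[0,0,0],5],
    [[0,0,-38],[0,0,0],5],
    [[0,0,-48],[0,0,0],5],
    [[0,0,-53],[0,0,0],5],
    [[0,0,-53],[0,0,0],5],
    [[0,0,-53],[0,0,0],5]
  ]
}}

```text
clock: 5.23
tcp_pos: [0.6069, -0.2608, 0.2044]
orientation: [-0.0, 0.78, -0.626, 0.0]
wrist_force: [-0.1, 0.2, -3.9]
finger_gap: 0.011
grip_force: 58.6
```

```bash
python3 -c "
from h import *
goto((.5855,-.05,.206),-92.8); s=tool()[0]; print(s['wrist_force'],s['ft_torque'])"
```

```text
shift [-210.4, -24.7, -1.7] turn [-0.0009, -0.0005, 0.2669] t 5.2333
[-0.12296067  0.21847034 -3.9336441 ] [ 0.04656553 -0.00334512  0.01297469]
```

>>> {"fn": "step_arm", "kwargs": {
  "moves": [
    [[-20,-3,0],[0,0,0.03],5],
    [[-55,-7,0],[0,0,0.07],5],
    [[-90,-11,0],[0,0,0.11],5],
    [[-125,-15,0],[0,0,0.16],5],
    [[-160,-19,0],[0,0,0.21],5],
    [[-190,-23,0],[0,0,0.25],5],
    [[-210,-25,0],[0,0,0.267],5],
    [[-210,-25,0],[0,0,0.267],5]
  ]
}}

```text
clock: 5.9
tcp_pos: [0.5842, -0.0458, 0.2034]
orientation: [0.0, -0.691, 0.723, 0.001]
wrist_force: [0.0, -0.3, -3.3]
finger_gap: 0.0113
grip_force: 58.6
```

>>> {"fn": "step_arm", "kwargs": {
  "moves": [
    [[0,0,0],[0,0,0],5],
    [[0,0,0],[0,0,0],5],
    [[0,0,0],[0,0,0],5],
    [[0,0,0],[0,0,0],5]
  ]
}}

```text
clock: 6.23
tcp_pos: [0.5857, -0.0514, 0.2036]
orientation: [-0.0, -0.689, 0.725, 0.0]
wrist_force: [0.2, -0.9, -4.0]
finger_gap: 0.0112
grip_force: 58.6
```

Run:
```python
from h import *
goto((.5855,-.02,.200),-92.8); s=tool()[0]; print(s['wrist_force'],s['tcp_pos'])
t,pt=shot('top','t2.png'); s_,ps=shot('scene','s2.png')
def cr(im,x,y,w,h,f): return cv2.resize(im[y:y+h,x:x+w],None,fx=f,fy=f,interpolation=cv2.INTER_CUBIC)
W=np.zeros((600,800,3),np.uint8)
W[:,:400]=cr(t,130,120,100,150,4);W[:,400:]=cr(s_,300,110,100,150,4)
cv2.imwrite('pics/c2.png',W[:,:,::-1])
```

```text
shift [-31.4, 1.8, 3.6] turn [0.0002, -0.0001, -0.0016] t 6.2333
[ 0.24606198 -0.92282283 -3.99741169] [ 0.58573342 -0.05140827  0.20362165]
```

View pics/c2.png

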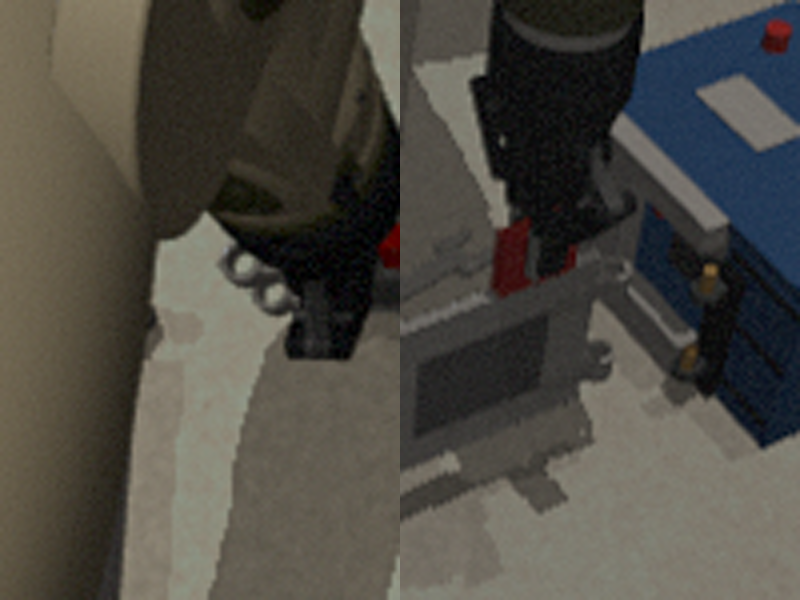

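The left crop (top view) shows the sockets at about (190.8,187) and (198,194), with the arm hiding the pintles. The right crop (scene view) shows the door upright and held, with the pintle tips at about (377.8,177.5) and (372.5,198.8).

Run:
```python
from h import *
t,pt=load('t2.png'); s,ps=load('s2.png'); t0,_=load('top0.png'); s0,_=load('scene0.png')
for n,im,p,b in(('top',t0,pt,(140,175,180,215)),('scene',s0,ps,(360,165,395,215)),('scene2',s,ps,(360,165,395,215))):
    x0,y0,x1,y1=b; c=im[y0:y1,x0:x1]; h=cv2.cvtColor(c,cv2.COLOR_RGB2HSV); m=((h[...,0]>12)&(h[...,0]<28)&(h[...,1]>110)&(h[...,2]>60)).astype(np.uint8)
    k,l,st,ce=cv2.connectedComponentsWithStats(m)
    for i in range(1,k): print(n,st[i].tolist(),(ce[i]+[x0,y0]).round(2))
print('FK axis',.5857+.0029,-.0514+.0599)
print('up sock',onz(pt,190.75,187,.1725),'lo',onz(pt,198,194.25,.0985))
for z,X in((.1725,0),(.0985,0)): print(proj(pt,(.5886,.0085,z)),proj(ps,(.5886,.0085,z)))
```

```text
top [9, 13, 5, 5, 21] [151. 190.]
top [20, 20, 4, 4, 12] [161.42 196.75]
scene [16, 11, 3, 5, 11] [377.   177.45]
scene [17, 17, 1, 1, 1] [377. 182.]
scene [12, 32, 2, 4, 6] [372.33 198.17]
scene2 [16, 11, 3, 7, 16] [377.   178.44]
scene2 [11, 31, 3, 6, 10] [372.1 198.5]
FK axis 0.5886 0.0085
up sock [0.58416999 0.00626757 0.1725    ] lo [0.58460077 0.00700968 0.0985    ]
[189.58830192 184.63716579] [353.34763553 175.88883408]
[197.29120741 192.27389882] [349.42570143 196.6757701 ]
```

Run:
```python
from h import *
t,pt=load('t2.png'); s,ps=load('s2.png'); t0,_=load('top0.png')
def cr(im,x,y,w,h,f,pts):
    o=cv2.resize(im[y:y+h,x:x+w],None,fx=f,fy=f,interpolation=cv2.INTER_CUBIC)
    for q in pts: cv2.circle(o,tuple(int(round(v)) for v in ((q[0]+.5-x)*f,(q[1]+.5-y)*f)),2,(255,0,255),-1)
    return np.clip(o.astype(float)*1.5,0,255).astype(np.uint8)
ax=np.array([.5886,.0085])
W=np.zeros((600,800,3),np.uint8)
W[:400,:400]=cr(t,180,175,25,25,16,[proj(pt,(*ax,.1725)),proj(pt,(*ax,.0985))])
W[:400,400:]=cr(t0,145,180,25,25,16,[proj(pt,(.588,.0905,.128)),proj(pt,(.588,.0905,.054))])
W[400:,:400]=cr(s,340,165,50,25,8,[proj(ps,(*ax,.1725)),proj(ps,(*ax,.1525)),proj(ps,(.588,.0905,.128))])
W[400:,400:]=cr(s,340,185,50,25,8,[proj(ps,(*ax,.0985)),proj(ps,(*ax,.0785)),proj(ps,(.588,.0905,.054))])
cv2.imwrite('pics/c3.png',W[:,:,::-1])
```

```text
(no output)
```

View pics/c3.png

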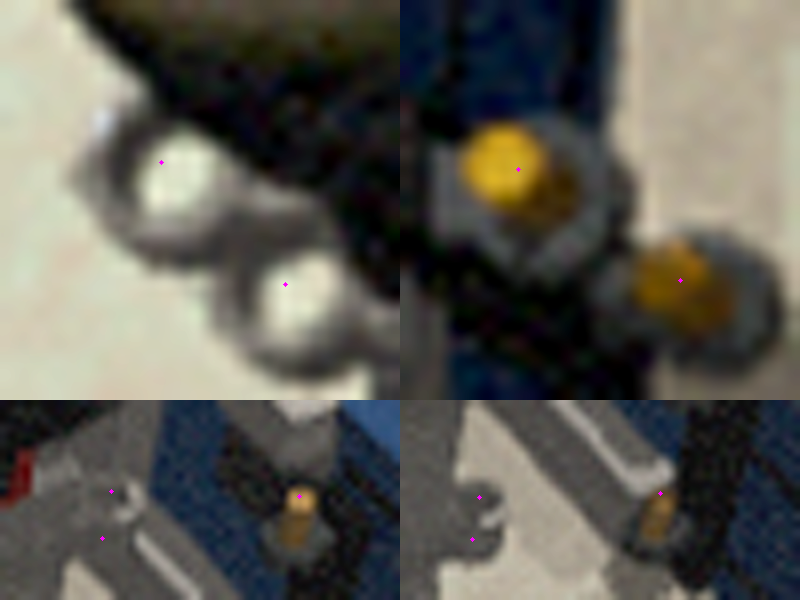

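In c3, the sockets sit within about 1 mm of the position given by the arm's pose. The upper pintle tip disc is centred near (151,189.7) and the lower near (161.7,196.7) in the top view, so the pintle axis is about (0.5897, 0.092).

Run:
```python
from h import *
goto((.5868,.0321,.190),-92.8)
```

```text
shift [-83.3, 3.0, 13.7] turn [0.0003, -0.0, -0.0017] t 6.3333
```

>>> {"fn": "step_arm", "kwargs": {
  "moves": [
    [[-8,1,6],[0,0,0],5],
    [[-20,2,13],[0,0,0],5],
    [[-34,3,13.5],[0,0,0],5],
    [[-48,3,13.5],[0,0,0],5],
    [[-60,3,13.5],[0,0,0],5],
    [[-70,3,13.5],[0,0,0],5],
    [[-78,3,13.5],[0,0,0],5],
    [[-83,3,13.5],[0,0,0],5]
  ]
}}

```text
clock: 7.0
tcp_pos: [0.5869, 0.0345, 0.1907]
orientation: [0.0, -0.69, 0.724, -0.0]
wrist_force: [0.3, -0.2, -3.7]
finger_gap: 0.0112
grip_force: 58.6
```

>>> {"fn": "step_arm", "kwargs": {
  "moves": [
    [[0,0,0],[0,0,0],5],
    [[0,0,0],[0,0,0],5],
    [[0,0,0],[0,0,0],5],
    [[0,0,0],[0,0,0],5],
    [[0,0,0],[0,0,0],5],
    [[0,0,0],[0,0,0],5]
  ]
}}

```text
clock: 7.5
tcp_pos: [0.5867, 0.0323, 0.1904]
orientation: [0.0, -0.689, 0.725, -0.0]
wrist_force: [-0.2, -0.3, -2.7]
finger_gap: 0.0112
grip_force: 58.6
```

Run:
```python
from h import *
goto((.5868,.0321,.179),-92.8); s_=telemetry.get_state(); print(s_['wrist_force'],s_['ft_torque'],s_['tcp_pos'])
s,ps=shot('scene','s3.png'); t,pt=shot('top','t3.png')
def cr(im,x,y,w,h,f): return np.clip(cv2.resize(im[y:y+h,x:x+w],None,fx=f,fy=f,interpolation=cv2.INTER_CUBIC)*1.5,0,255).astype(np.uint8)
W=np.zeros((600,800,3),np.uint8)
W[:,:400]=cr(s,350,155,40,60,10);W[:,400:]=cr(t,130,165,50,75,8)
cv2.imwrite('pics/c4.png',W[:,:,::-1])
```

```text
shift [0.2, -0.1, 11.4] turn [-0.0001, -0.0, -0.001] t 7.5
[-0.15608307 -0.29223895 -2.66743047] [ 0.03628282  0.02851923 -0.00232448] [0.58668491 0.03230292 0.19041265]
```

View pics/c4.png

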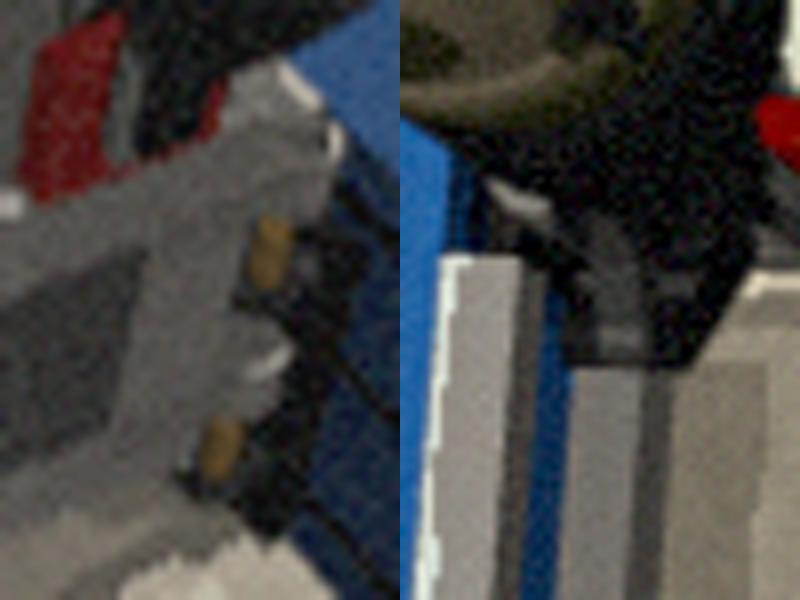

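The scene crop shows both sockets sitting directly above the brass pintles, within about 2 mm. I'll lower the door gently and watch the force.

>>> {"fn": "step_arm", "kwargs": {
  "moves": [
    [[0,0,2],[0,0,0],5],
    [[0,0,4],[0,0,0],5],
    [[0,0,6],[0,0,0],5],
    [[0,0,8],[0,0,0],5],
    [[0,0,9],[0,0,0],5],
    [[0,0,9],[0,0,0],5]
  ]
}}

```text
clock: 8.1
tcp_pos: [0.5864, 0.0329, 0.1809]
orientation: [-0.0, -0.69, 0.724, 0.0]
wrist_force: [-0.8, 0.0, -3.3]
finger_gap: 0.0112
grip_force: 58.6
```

>>> {"fn": "step_arm", "kwargs": {
  "moves": [
    [[0,0,1],[0,0,0],5],
    [[0,0,2],[0,0,0],5],
    [[0,0,3],[0,0,0],5],
    [[0,0,4],[0,0,0],5],
    [[0,0,4],[0,0,0],5]
  ]
}}

```text
clock: 8.52
tcp_pos: [0.5865, 0.0328, 0.1772]
orientation: [-0.0, -0.69, 0.724, 0.0]
wrist_force: [-0.3, -0.5, -1.9]
finger_gap: 0.0115
grip_force: 58.6
```

>>> {"fn": "step_arm", "kwargs": {
  "moves": [
    [[0,0,0.7],[0,0,0],5],
    [[0,0,1.4],[0,0,0],5],
    [[0,0,2],[0,0,0],5],
    [[0,0,2],[0,0,0],5]
  ]
}}

```text
clock: 8.85
tcp_pos: [0.5866, 0.0328, 0.1752]
orientation: [-0.0, -0.69, 0.724, 0.0]
wrist_force: [-0.6, 0.2, -3.5]
finger_gap: 0.0115
grip_force: 58.6
```

Run:
```python
from h import *
s_=telemetry.get_state(); print(s_['wrist_force'],s_['ft_torque'],s_['tcp_pos'])
```

```text
[-0.60417748  0.15612664 -3.51733315] [0.02665053 0.06278577 0.01393057] [0.58657492 0.03283065 0.1752449 ]
```

>>> {"fn": "step_arm", "kwargs": {
  "moves": [
    [[0,0,0.7],[0,0,0],5],
    [[0,0,1.4],[0,0,0],5],
    [[0,0,2.1],[0,0,0],5],
    [[0,0,3],[0,0,0],5],
    [[0,0,3],[0,0,0],5]
  ]
}}

```text
clock: 9.27
tcp_pos: [0.5865, 0.0328, 0.1722]
orientation: [-0.0, -0.69, 0.724, 0.0]
wrist_force: [-1.1, 0.5, -3.4]
finger_gap: 0.0112
grip_force: 58.6
```

>>> {"fn": "step_arm", "kwargs": {
  "moves": [
    [[0,0,0.7],[0,0,0],5],
    [[0,0,1.4],[0,0,0],5],
    [[0,0,2.1],[0,0,0],5],
    [[0,0,3],[0,0,0],5],
    [[0,0,3],[0,0,0],5]
  ]
}}

```text
clock: 9.68
tcp_pos: [0.5865, 0.0329, 0.1692]
orientation: [-0.0, -0.69, 0.724, 0.0]
wrist_force: [0.1, -0.5, -3.1]
finger_gap: 0.0111
grip_force: 58.6
```

>>> {"fn": "step_arm", "kwargs": {
  "moves": [
    [[0,0,0.7],[0,0,0],5],
    [[0,0,1.4],[0,0,0],5],
    [[0,0,2.1],[0,0,0],5],
    [[0,0,3],[0,0,0],5],
    [[0,0,4],[0,0,0],5],
    [[0,0,5],[0,0,0],5],
    [[0,0,5],[0,0,0],5]
  ]
}}

```text
clock: 10.27
tcp_pos: [0.5865, 0.0329, 0.1641]
orientation: [-0.0, -0.69, 0.724, 0.0]
wrist_force: [-0.1, 0.2, -3.8]
finger_gap: 0.0114
grip_force: 58.6
```

>>> {"fn": "step_arm", "kwargs": {
  "moves": [
    [[0,0,0.5],[0,0,0],5],
    [[0,0,1],[0,0,0],5],
    [[0,0,1.5],[0,0,0],5],
    [[0,0,2],[0,0,0],5],
    [[0,0,2],[0,0,0],5]
  ]
}}

```text
clock: 10.68
tcp_pos: [0.5866, 0.0328, 0.1623]
orientation: [-0.0, -0.69, 0.724, 0.0]
wrist_force: [-0.1, -0.8, -2.8]
finger_gap: 0.0112
grip_force: 58.6
```

>>> {"fn": "step_arm", "kwargs": {
  "moves": [
    [[0,0,0.5],[0,0,0],5],
    [[0,0,1],[0,0,0],5],
    [[0,0,1.5],[0,0,0],5],
    [[0,0,1.5],[0,0,0],5]
  ]
}}

```text
clock: 11.02
tcp_pos: [0.5867, 0.0328, 0.161]
orientation: [0.0, -0.69, 0.724, -0.0]
wrist_force: [-0.1, -0.1, -1.6]
finger_gap: 0.0113
grip_force: 58.8
```

>>> {"fn": "step_arm", "kwargs": {
  "moves": [
    [[0,0,0.4],[0,0,0],5],
    [[0,0,0.8],[0,0,0],5],
    [[0,0,0.8],[0,0,0],5]
  ]
}}

```text
clock: 11.27
tcp_pos: [0.5868, 0.0327, 0.1609]
orientation: [0.0, -0.69, 0.724, -0.0]
wrist_force: [-2.1, -1.0, 3.2]
finger_gap: 0.0112
grip_force: 59.6
```

Contact came exactly at the home height (TCP z 0.161). I'll ease off the down-force, loosen the grip and start the swing about the hinge axis.

>>> {"fn": "step_arm", "kwargs": {
  "grip_force": 35,
  "moves": [
    [[0,0,-0.6],[0,0,0],5],
    [[0,0,-0.6],[0,0,0],5],
    [[0,0,-0.6],[0,0,0],5],
    [[-0.1,3,-0.6],[0,0,0.05],5],
    [[-0.3,6,-0.6],[0,0,0.1],5],
    [[-0.7,9,-0.6],[0,0,0.15],5],
    [[-1.2,11.9,-0.6],[0,0,0.2],5],
    [[-1.2,11.9,-0.6],[0,0,0.2],5]
  ]
}}

```text
clock: 11.93
tcp_pos: [0.5747, 0.0345, 0.161]
orientation: [0.0, -0.613, 0.79, -0.0]
wrist_force: [-0.9, -1.9, 1.9]
finger_gap: 0.0111
grip_force: 59.4
```

Run:
```python
from h import *
s_,p,R=tool(); print(s_['wrist_force'],s_['ft_torque'],p)
s,ps=shot('scene','s5.png')
cv2.imwrite('pics/c5.png',np.clip(cv2.resize(s[155:215,340:400],None,fx=9,fy=9,interpolation=cv2.INTER_CUBIC)*1.5,0,255).astype(np.uint8)[:,:,::-1])
```

```text
[-0.86403371 -1.86396698  1.92757731] [-0.24170512  0.18842482 -0.00646644] [0.57474747 0.03445874 0.16095914]
```

View pics/c5.png

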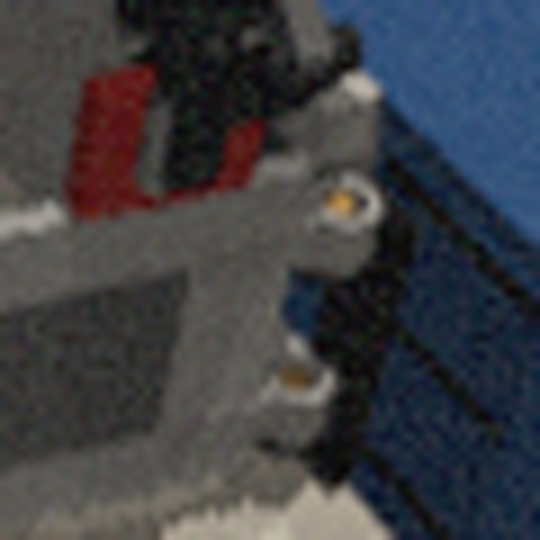

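Both brass pintles are visible inside their socket bores, at (343,203) and (297,377) in the crop, so the door is seated. I'll carry on with the swing.

>>> {"fn": "step_arm", "kwargs": {
  "grip_force": 30,
  "moves": [
    [[-0.1,3.6,0],[0,0,0.06],5],
    [[-0.4,7.2,0],[0,0,0.12],5],
    [[-1.0,10.7,0],[0,0,0.18],5],
    [[-1.7,14.3,0],[0,0,0.24],5],
    [[-2.7,17.7,0],[0,0,0.3],5],
    [[-3.8,21.1,0],[0,0,0.36],5],
    [[-5.2,24.5,0],[0,0,0.42],5],
    [[-6.8,27.7,0],[0,0,0.48],5]
  ]
}}

```text
clock: 12.65
tcp_pos: [0.5494, 0.0474, 0.161]
orientation: [-0.0, -0.408, 0.913, -0.001]
wrist_force: [-2.8, -3.1, 4.1]
finger_gap: 0.0111
grip_force: 59.8
```

>>> {"fn": "step_arm", "kwargs": {
  "moves": [
    [[0,0,0],[0,0,0],5],
    [[0,0,0],[0,0,0],5],
    [[0,0,0],[0,0,0],5]
  ]
}}

```text
clock: 12.9
tcp_pos: [0.5495, 0.0476, 0.161]
orientation: [-0.0, -0.41, 0.912, -0.0]
wrist_force: [-4.6, -3.0, 5.9]
finger_gap: 0.0112
grip_force: 60.0
```

Run:
```python
from h import *
s_,p,R=tool(); x=R.as_matrix()[:,0]; print(s_['wrist_force'],s_['ft_torque'],p,np.degrees(np.arctan2(x[1],x[0])),'axis',p-.06*x)
```

```text
[-4.62123572 -3.02617233  5.89034924] [-0.61362345  0.78348162  0.03612014] [0.54953344 0.04757472 0.16101222] -131.63144161317672 axis [0.58939362 0.09242072 0.16096229]
```

>>> {"fn": "step_arm", "kwargs": {
  "moves": [
    [[0.8,0,-0.5],[0,0,0],5],
    [[0.7,3.6,-0.5],[0,0,0.06],5],
    [[0.4,7.2,-0.5],[0,0,0.12],5],
    [[-0.2,10.7,-0.5],[0,0,0.18],5],
    [[-0.9,14.3,-0.5],[0,0,0.24],5],
    [[-1.9,17.7,-0.5],[0,0,0.3],5],
    [[-3.0,21.1,-0.5],[0,0,0.36],5],
    [[-4.4,24.5,-0.5],[0,0,0.42],5]
  ]
}}

```text
clock: 13.57
tcp_pos: [0.5344, 0.0678, 0.161]
orientation: [-0.0, -0.209, 0.978, 0.0]
wrist_force: [-1.5, -1.7, 1.6]
finger_gap: 0.0113
grip_force: 59.4
```

>>> {"fn": "step_arm", "kwargs": {
  "moves": [
    [[0,0,0],[0,0,0],5],
    [[0,0,0],[0,0,0],5],
    [[0,0,0],[0,0,0],5]
  ]
}}

```text
clock: 13.82
tcp_pos: [0.5345, 0.0679, 0.161]
orientation: [0.0, -0.211, 0.978, 0.0]
wrist_force: [-0.7, -0.5, 0.6]
finger_gap: 0.0111
grip_force: 59.2
```

Run:
```python
from h import *
s_,p,R=tool(); x=R.as_matrix()[:,0]; print(s_['wrist_force'],R.inv().apply(s_['wrist_force']),s_['ft_torque'],p,np.degrees(np.arctan2(x[1],x[0])),'axis',p-.06*x)
```

```text
[-0.74471621 -0.49092288  0.64125813] [ 0.8806016  -0.1403255  -0.64161443] [0.09792051 0.12009363 0.0477616 ] [0.53450186 0.06785619 0.16097855] -155.68840507208506 axis [0.58918105 0.09255812 0.1609959 ]
```

>>> {"fn": "step_arm", "kwargs": {
  "moves": [
    [[0,3.6,0],[0,0,0.06],5],
    [[-0.3,7.2,0],[0,0,0.12],5],
    [[-0.8,10.7,0],[0,0,0.18],5],
    [[-1.6,14.3,0],[0,0,0.24],5],
    [[-2.5,17.7,0],[0,0,0.3],5],
    [[-3.7,21.1,0],[0,0,0.36],5],
    [[-5.0,24.3,0],[0,0,0.415],5],
    [[-5.0,24.3,0],[0,0,0.415],5]
  ]
}}

```text
clock: 14.48
tcp_pos: [0.529, 0.092, 0.161]
orientation: [-0.0, -0.004, 1.0, -0.0]
wrist_force: [-0.7, -1.0, -0.6]
finger_gap: 0.0112
grip_force: 59.2
```

>>> {"fn": "step_arm", "kwargs": {
  "moves": [
    [[0,0,0],[0,0,0],5],
    [[0,0,0],[0,0,0],5],
    [[0,0,0],[0,0,0],5]
  ]
}}

```text
clock: 14.73
tcp_pos: [0.529, 0.0918, 0.161]
orientation: [-0.0, -0.004, 1.0, 0.0]
wrist_force: [-0.5, -0.3, -1.1]
finger_gap: 0.0113
grip_force: 59.0
```

Run:
```python
from h import *
s_,p,R=tool(); x=R.as_matrix()[:,0]; print(s_['wrist_force'],R.inv().apply(s_['wrist_force']),s_['ft_torque'],p,np.degrees(np.arctan2(x[1],x[0])),'axis',p-.06*x)
```

```text
[-0.48473013 -0.26945378 -1.12293416] [ 0.48668961 -0.26598311  1.12291406] [-0.03460739  0.05343197 -0.00999631] [0.52898396 0.09177609 0.16097312] -179.5395450857938 axis [0.58898202 0.09225827 0.16096296]
```

>>> {"fn": "step_arm", "kwargs": {
  "moves": [
    [[0,1.2,0],[0,0,0.02],5],
    [[0,2.4,0],[0,0,0.04],5],
    [[-0.1,3.4,0],[0,0,0.057],5],
    [[-0.1,3.4,0],[0,0,0.057],5],
    [[-0.1,3.4,0],[0,0,0.057],5],
    [[-0.1,3.4,0],[0,0,0.057],5]
  ]
}}

```text
clock: 15.23
tcp_pos: [0.529, 0.0953, 0.161]
orientation: [-0.0, 0.025, 1.0, 0.0]
wrist_force: [0.4, -0.0, -2.8]
finger_gap: 0.0113
grip_force: 58.7
```

Run:
```python
from h import *
s_,p,R=tool(); x=R.as_matrix()[:,0]; print(s_['wrist_force'],s_['ft_torque'],p,np.degrees(np.arctan2(x[1],x[0])))
```

```text
[ 0.4289768  -0.00675768 -2.79913519] [-0.02394857 -0.09767398 -0.04146757] [0.52898325 0.09528804 0.16101749] 177.13691757669343
```

>>> {"fn": "step_arm", "kwargs": {
  "moves": [
    [[0,0,0.3],[0,0,0],5],
    [[0,0,0.3],[0,0,0],12],
    [[0,0,0.3],[0,0,0],20],
    [[0,0,0.3],[0,0,0],30],
    [[0,0,0.3],[0,0,0],35],
    [[0,0,0.3],[0,0,0],35]
  ]
}}

```text
clock: 15.73
tcp_pos: [0.5292, 0.0953, 0.1612]
orientation: [0.0, 0.025, 1.0, 0.0]
wrist_force: [0.6, 0.1, -0.9]
finger_gap: 0.035
grip_force: 0.0
```

>>> {"fn": "step_arm", "kwargs": {
  "moves": [
    [[0,0,-5],[0,0,0],35],
    [[0,0,-15],[0,0,0],35],
    [[0,0,-35],[0,0,0],35],
    [[0,0,-65],[0,0,0],35],
    [[0,0,-100],[0,0,0],35],
    [[-40,0,-120],[0,0,0],35],
    [[-40,-40,-120],[0,0,0],35],
    [[-40,-40,-120],[0,0,0],35]
  ]
}}

```text
clock: 16.4
tcp_pos: [0.5703, 0.0491, 0.2832]
orientation: [0.003, 0.027, 1.0, -0.001]
wrist_force: [-0.3, -0.2, -1.1]
finger_gap: 0.0348
grip_force: 0.0
```

>>> {"fn": "step_arm", "kwargs": {
  "moves": [
    [[0,-40,0],[0,0,0],35],
    [[0,-80,0],[0,0,0],35],
    [[0,-110,0],[0,0,0],35],
    [[0,-110,0],[0,0,0],35],
    [[0,-110,0],[0,0,0],35]
  ]
}}

```text
clock: 16.82
tcp_pos: [0.5612, -0.0579, 0.2815]
orientation: [0.0, 0.027, 1.0, 0.0]
wrist_force: [0.4, -0.1, 0.3]
finger_gap: 0.0347
grip_force: 0.0
```

Run:
```python
from h import *
print(telemetry.get_state()['tcp_pos'])
s,ps=shot('scene','s6.png'); w,pw=shot('wrist','w6.png')
W=np.zeros((500,800,3),np.uint8)
W[:,:400]=np.clip(cv2.resize(s[110:235,325:425],None,fx=4,fy=4,interpolation=cv2.INTER_CUBIC)*1.3,0,255);W[:300,400:]=cv2.resize(w,(400,300))
cv2.imwrite('pics/c6.png',W[:,:,::-1])
```

```text
[ 0.56122646 -0.05793332  0.2815337 ]
```

View pics/c6.png

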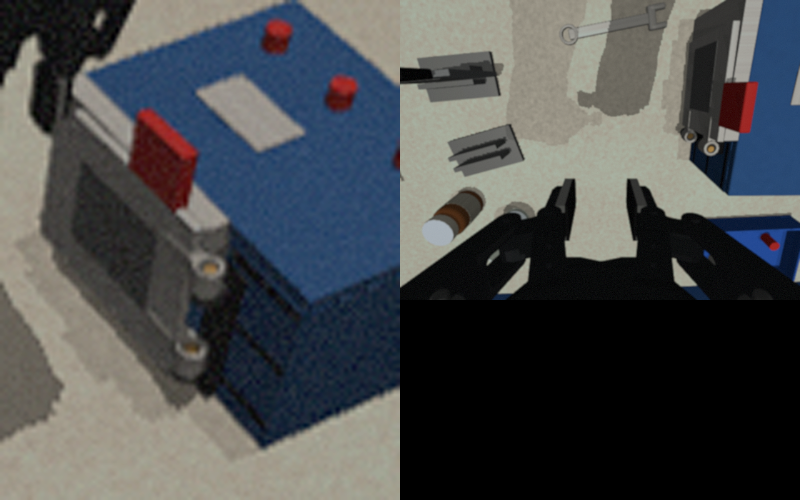

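The door is shut flat against the frame. The pintles show in both sockets, at about (208,266) and (190,347) in the crop, and the gripper is clear.

```bash
python3 -c "
from h import *
print(env.hand_in())"
```

```text
the job is handed in; nothing more can be done
None
```

The small door is seated on both pintles, swung shut against the frame and released, and the job is handed in at about 17 s; the hand-in returned no verdict.

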